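# Hang a part carrier behind the anti-jump lip of a conveyor rail and run it up to the stop

### The job

Take the steel part carrier by the tab on its top, bring its hook over the lip of the conveyor rail in the open stretch, and lower it gently until the hook rests on the floor of the channel behind the lip. Then, still holding it and keeping it seated, slide it along the rail under the keeper until it meets the end stop, and let go so that it hangs there by itself. The rail's clamped height is not known exactly, so feel for the seat: never load the rail with more than 20 N, and leave the tape roll, the terminal strip and the carton where they are.

Things in the scene. Friction and masses are not known exactly. Their poses are not given: they have to be found in the camera images.
- stand: fixed aluminium bench stand, a short level conveyor rail between two posts. Base 110 x 300 x 10 mm, posts 150 mm high with inner faces at y=-104 and +112 mm. Origin on the bench. y runs along the rail from the open loading stretch to the end stop, x across it from the lip to the back wall, z up. The rail sits on rubber mounts that give vertically about 1 mm per 12 N, up to 2.5 mm
- lip_front (a point): point on the front face of the rail's lip at the middle of the loading stretch (stand x=0, y=-45 mm), at the channel floor's LOWEST height. Lip 4 mm thick, its top 16 mm above the floor; below it an apron in the same plane reaches 32 mm under the floor. Axes as the stand's
- load_point (a point): mid-channel in the loading stretch (stand x=9, y=-45 mm). The channel is x=4 to 14 mm, then a back wall 4 mm thick, 20 mm high; open above from y=-98 to +10 mm. Height given is that of the floor at its LOWEST setting, 125 mm over the bench; the rail is clamped anywhere from 0 to 30 mm higher, which no reading tells. Axes as the stand's
- stop_point (a point): mid-channel (x=9 mm) on the face of the end stop's rubber buffer (y=65 mm, 35 mm high; sprung, gives 1 mm per 5 N, up to 4 mm), again at the floor's LOWEST height. A hook just touching it has its middle 15 mm before this point. From y=10 to 65 mm a keeper strip covers the channel, 31 to 35 mm above the floor, 5 mm over a seated hook arm. Axes as the stand's
- tab_center (a point): grip point of the loose steel carrier, 0.3 to 0.5 kg, 190 mm high, a grey relay module on its 70 x 76 mm tray, standing upright on the bench. Tab 10 mm thick (x), 32 wide (y), 59 tall; the point is in its middle plane, 170 mm above the tray's underside, 20 below the tab's top. Axes: z up, +x from upright to hook; the hook must point along the stand's +x
- hook_tip (a point): middle of the underside of the carrier's hook tongue, 14.5 mm along carrier +x from tab_center and 65 mm below it. Tongue 5 mm thick (x), 30 wide (y), hanging 20 mm below the 6 mm thick hook arm; an 8 mm gap for the lip lies between tongue and upright (8 mm thick, 40 wide). The tray's underside is 105 mm below this point. Axes as the carrier's
- tape_roll: bystander: black roll of tape lying flat, 62 x 60 x 19 mm; origin at its underside
- terminal_strip: bystander: green terminal strip, 22 x 60 x 21 mm; origin at its underside
- small_carton: bystander: white carton, 91 x 66 x 52 mm; origin at its underside

How it is judged:
On the way, in this order (a step that is already met when the one before it is completed fails the run):
1. held by the gripper, the carrier's hook is behind the lip in the loading stretch and bears on the rail with more than 1.5 N (x of hook_tip in the frame of stand between 0.0055 and 0.0125 m and z of hook_tip in the frame of stand between 0.118 and 0.1565 m and y of hook_tip in the frame of stop_point below -0.055 m and contact force between carrier and stand above 1.5 N and contact force between carrier and the fingers above 1 N), for 0.2 s.
2. still held and still behind the lip, the carrier has been slid to the end stop (within 3 mm of touching it) (x of hook_tip in the frame of stand between 0.0055 and 0.0125 m and z of hook_tip in the frame of stand below 0.161 m and y of hook_tip in the frame of stop_point above -0.018 m and contact force between carrier and the fingers above 1 N), for 0.2 s.
At the end, for the whole second after the job is handed in: The carrier hangs by itself on the rail, at rest and upright within 10 degrees, its hook tongue behind the lip down on the channel floor, and within 4 mm of touching the end stop (x of hook_tip in the frame of stand between 0.0055 and 0.0125 m and z of hook_tip in the frame of stand between 0.118 and 0.1565 m and y of hook_tip in the frame of stop_point between -0.019 and -0.01 m and angle between tab_center's own z axis and vertical below 0.17 rad and contact force between carrier and stand above 1 N and linear speed of carrier below 0.03 m/s).
It fails at once if the carrier loads the rail or stand with more than 20 N (contact force between carrier and stand above 20 N).
It fails at once if the robot itself touches the stand with more than 20 N (contact force between any of the fingers, the arm and stand above 20 N).
It fails at once if a bystander (tape roll, terminal strip, carton) is moved by more than 20 mm (distance of any of tape_roll, terminal_strip, small_carton from where it was at the start of the episode above 0.02 m).
It also fails if it takes over 51 s, if anything falls off the work surface, if the arm or the gripper's body presses on something with over 40 N, if the wrist force passes 120 N, or if a joint passes its speed limit or range.

### The arm

A 6-joint arm with a two-finger parallel gripper is mounted at the origin on a cart in front of the work surface, level with it; the furniture and walls round the work are solid. World frame = base frame: x ahead of the robot, y to its left, z up, the work surface at z = 0. Lengths are in m, angles in rad, forces in N, time in s.
With the tool pointing down it reaches from about 0.25 to 0.725 m from the base axis. Payload 4 kg.
Tool frame: the origin (TCP) lies on the centre line of the jaws, within the pads' length; the fingertips stand 22 mm ahead of it and the grasp point (between the pads) lies 3 mm ahead of it; z points along the fingers, y is the line along which they close (so a half turn about z gives the same grasp; the last joint's range is limited). The gripper opens to 85 mm and grips with 20 to 120 N. Pads are 22 mm wide; open, the fingers measure 114 mm over their backs; the gripper's body (76 mm by 85 mm) begins 54 mm behind the grasp point. The pads swing forward as they close: fully open they stand 13 mm farther back than shut.
Start: joints at [1.121, 0.241, 0.005, 1.335, 0, 1.571], TCP at [0.217, 0.45, 0.253] pointing down, gripper open.
Joint ranges: [-2.72, 2.72], [-1.05, 1.87], [-1.09, 1.28], [-1.99, 2.15], [-1.42, 1.44], [-3.14, 3.14]. Speed limits (rad/s): [2.79, 2.79, 3.14, 3.14, 3.14, 3.14].

### API

Orientations are given as a unit quaternion [x, y, z, w].
In Python, from workcell import bot gives the robot as it stands.
- The arm moves only by the shell command python3 -m inch 'ROWS'. ROWS is JSON, one flat list of numbers, 7 for each row, row after row: the shift along the world's x, y, z in mm, then the turn, a rotation vector about the world's x, y, z in rad, then the opening in per cent of the stroke, from 0 (shut) to 100 (fully open). A call has 1 to 8 rows; each row is the pose to reach, as a shift and turn from the pose commanded when the call began; what a row does not reach only later rows make up. A row lasts 1/12 s, in which the tool goes at most 41.7 mm and 7.16 degrees, less where a joint would pass 70% of its speed; a pose out of reach is approached as far as the arm can. A call with a gripper value outside its range is refused whole. The fingers move at their own pace and stop on an object; the grip force is fixed at half the most. Time passes only in rows, so rows that repeat a pose let the fingers close. It gives the time, the measured TCP pose, the force, the opening and the grip force at its end, in the units of the state.
- bot.get_obs(): the state, without advancing time (a new reading comes with each control period).
- bot.camera(name): name is "scene" or "side" or "wrist"; returns the picture (400x640x3 uint8, blue, green, red); there is no depth.
- bot.camera_info(name): a dict with "intrinsics" (3x3 intrinsics, pixels), "camera_from_world" (4x4, takes a point from world to camera coordinates); the wrist camera has in their place "hand_eye" (4x4, takes a point from camera to tool coordinates, whose origin is the TCP and whose axes are the flange's). Camera axes: x right, y down, z forward; pixel columns grow to the right and rows downward; lengths in m; the calibration is good to about 2 mm. A picture is of the moment at which its call begins: read the wrist's pose just before it. camera_info takes no time and is no camera call.
- bot.job_done(): hands the job in; it is judged then, once.
Trained networks look in the newest picture that a camera, given by its name, has taken for a name from the list of things; names that differ only in an ending like _2 or _b are one class to them, and where a whole thing is asked for, a point or a joint stands for the part that bears it (a point fixed in the world has none). Each returns a list of dicts, best first, with "confidence" (0 to 1); they miss things now and then, are a little off and sometimes report something else, mostly with a low value. They report only what shows in the picture. A call takes as long as a camera call.
- bot.silhouettes(camera, target): "mask" (400x640 bool, what is visible of it) and "uv" ([column, row] in pixels, amid what is visible of it).
- bot.spot_point(camera, target): "uv" ([column, row] in pixels: a listed point, or the origin of a listed thing).
The state is a dict: "clock": time; "joint_pos": joint angles; "joint_vel": joint speeds; "tau": joint torques, N m; "eef_pos": TCP position; "tool_rot": TCP orientation; "ft_force": force on the tool from outside, world axes, zero at the start; "ft_torque": the same for the moment, N m; "grip_width": finger opening in m; "grasp_force": force on a finger pad.
Only numpy, scipy, OpenCV 4.12 (cv2) and the standard library are available. Lean on these libraries where they do the work, as an engineer would, in place of code of your own. Each camera call takes 0.05 s, during which the arm holds its last target. There are 200 camera calls.

## Working session

There is one attempt and no reset: what is moved stays moved. The work goes in short steps, Python scripts to look and compute and a shell command to move; the robot and the scene stay as the last step left them, time stands still between calls to the robot, and variables do not carry over. Pictures are saved under pics/ and viewed, at most 10 in all, crops included, and the job is handed in when it is done.

```bash
ls; mkdir -p pics; cat > h.py <<'E'
import numpy as np, cv2
from scipy.optimize import least_squares
from workcell import bot
def cam(n):
    i=bot.camera_info(n); return np.array(i["intrinsics"]),np.array(i["camera_from_world"])
def ray(n,uv):
    K,T=cam(n); d=np.linalg.inv(K)@[uv[0],uv[1],1]; R=T[:3,:3]
    return -R.T@T[:3,3], R.T@d
def atz(n,uv,z):
    o,d=ray(n,uv); return o+d*(z-o[2])/d[2]
def tri(a,b):
    (o1,d1),(o2,d2)=ray(*a),ray(*b)
    s=np.linalg.lstsq(np.c_[d1,-d2],o2-o1,rcond=None)[0]
    p,q=o1+s[0]*d1,o2+s[1]*d2
    return (p+q)/2,np.linalg.norm(p-q)
def proj(n,P):
    K,T=cam(n); c=T[:3,:3]@P+T[:3,3]; p=K@c; return p[:2]/p[2]
E
python3 - <<'E'
from h import *
np.set_printoptions(precision=4,suppress=True)
ims=[bot.camera(n) for n in("scene","side")]
cv2.imwrite("pics/scene.png",ims[0]);cv2.imwrite("pics/side.png",ims[1])
Z={"lip_front":.125,"load_point":.125,"stop_point":.125,"tab_center":.17,"hook_tip":.105,"stand":0,"tape_roll":0,"terminal_strip":0,"small_carton":0}
for t,z in Z.items():
    u={}
    for n in("scene","side"):
        r=bot.spot_point(n,t)
        if r: u[n]=r[0]["uv"]; print(t,n,np.array(u[n]),round(r[0]["confidence"],2),atz(n,u[n],z))
    if len(u)==2: print("   tri",*tri(("scene",u["scene"]),("side",u["side"])))
o=bot.get_obs();print(o["clock"],o["eef_pos"],o["tool_rot"],o["ft_force"])
E
```

```text
pics
lip_front scene [295.4 190.3] 0.83 [0.6    0.0374 0.125 ]
lip_front side [292.6 170.6] 0.85 [0.5929 0.0382 0.125 ]
   tri [0.5869 0.0349 0.1354] 0.0035250296483846327
load_point scene [294.  185.7] 0.91 [0.6169 0.0419 0.125 ]
load_point side [293.3 167.6] 0.61 [0.6018 0.0408 0.125 ]
   tri [0.5936 0.0368 0.1416] 0.008730074959841084
stop_point scene [248.4 182.1] 0.93 [0.6329 0.1594 0.125 ]
stop_point side [255.4 148.7] 0.69 [0.6208 0.1516 0.125 ]
   tri [0.6244 0.155  0.127 ] 0.009861756820844171
tab_center scene [423.1 213.1] 0.9 [ 0.4757 -0.2482  0.17  ]
hook_tip scene [419.4 225.5] 0.65 [ 0.4966 -0.2549  0.105 ]
hook_tip side [400.5 258.7] 0.84 [ 0.4825 -0.254   0.105 ]
   tri [ 0.4779 -0.2517  0.1208] 0.009487460716057524
stand scene [278.6 222.5] 0.65 [ 0.6044  0.0935 -0.    ]
stand side [283.3 195. ] 0.85 [0.6032 0.0806 0.    ]
   tri [ 0.6265  0.0968 -0.0299] 0.007520329264589678
tape_roll scene [262.2 269.5] 0.78 [0.4519 0.1201 0.    ]
tape_roll side [238.1 235.2] 0.89 [0.4519 0.1251 0.    ]
   tri [0.4451 0.1182 0.012 ] 0.0025792517541400706
terminal_strip scene [335.9 266.7] 0.79 [ 0.4573 -0.0605  0.    ]
terminal_strip side [311.3 260.8] 0.72 [ 0.4583 -0.0653  0.    ]
   tri [ 0.4655 -0.0612 -0.0134] 0.0019317610007181726
small_carton scene [398.  193.2] 0.78 [ 0.713  -0.2491  0.    ]
small_carton side [419.4 210.1] 0.83 [ 0.6933 -0.2544  0.    ]
   tri [ 0.6945 -0.2501  0.0091] 0.015676680849577684
1.0 [0.2174 0.4502 0.2533] [ 0.223   0.9748 -0.      0.    ] [-0.0943  0.0895  0.6972]
```

View pics/scene.png

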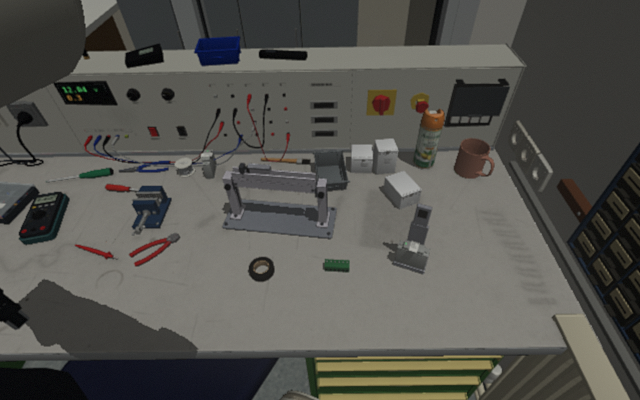

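View pics/side.png

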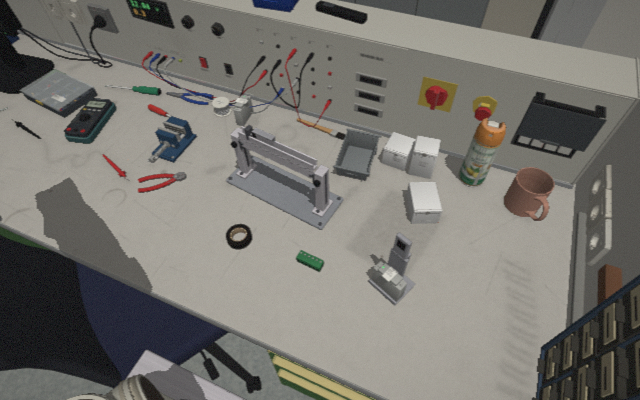

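The scene view shows the rail between its posts at about (275,185), with the lip facing the robot. The carrier stands at about (415,240) with its module side towards the robot. The tape roll is at (262,268), the terminal strip at (336,266) and the carton at (402,188). The side view agrees: rail about (280,165), carrier about (395,265). The stand's yaw is about -0.15 rad. I'll move above the carrier for a close look.

```bash
python3 -m inch '[230,-700,90,0,0,-1.4,100, 230,-700,90,0,0,-1.4,100, 230,-700,90,0,0,-1.4,100, 230,-700,90,0,0,-1.4,100, 230,-700,90,0,0,-1.4,100, 230,-700,90,0,0,-1.4,100, 230,-700,90,0,0,-1.4,100, 230,-700,90,0,0,-1.4,100]'
```

```text
clock: 1.67
eef_pos: [0.3207, 0.1341, 0.2943]
tool_rot: [0.665, 0.747, 0.001, 0.0]
ft_force: [1.2, 0.4, -0.8]
grip_width: 0.0853
grasp_force: 0.0
```

```bash
python3 -c "
from workcell import bot
print(bot.camera_info('wrist'))"
```

```text
{'intrinsics': array([[295.43395325,   0.        , 317.09356091],
       [  0.        , 295.43395325, 198.32816062],
       [  0.        ,   0.        ,   1.        ]]), 'hand_eye': array([[-6.76502609e-04, -9.58777201e-01, -2.84158091e-01,
         7.19587237e-02],
       [ 9.99999117e-01, -9.73754917e-04,  9.04820275e-04,
        -4.40036529e-04],
       [-1.14422139e-03, -2.84157228e-01,  9.58777013e-01,
        -1.20453996e-01],
       [ 0.00000000e+00,  0.00000000e+00,  0.00000000e+00,
         1.00000000e+00]])}
```

```bash
python3 -m inch '[127,-384,50,0,0,-0.4,100, 127,-384,50,0,0,-0.4,100, 127,-384,50,0,0,-0.4,100, 127,-384,50,0,0,-0.4,100, 127,-384,50,0,0,-0.4,100, 127,-384,50,0,0,-0.4,100, 127,-384,50,0,0,-0.4,100, 127,-384,50,0,0,-0.4,100]';  python3 -m inch '[50,-50,8,0,0,0,100, 50,-50,8,0,0,0,100, 50,-50,8,0,0,0,100, 50,-50,8,0,0,0,100]'
cat >> h.py <<'E'
from scipy.spatial.transform import Rotation as Rn
def wcam(o):
    H=np.array(bot.camera_info("wrist")["hand_eye"]); T=np.eye(4)
    T[:3,:3]=Rn.from_quat(o["tool_rot"]).as_matrix(); T[:3,3]=o["eef_pos"]
    return T@H, np.array(bot.camera_info("wrist")["intrinsics"])
def watz(o,uv,z):
    C,K=wcam(o); d=C[:3,:3]@np.linalg.inv(K)@[uv[0],uv[1],1]; p=C[:3,3]; return p+d*(z-p[2])/d[2]
E
python3 - <<'E'
from h import *
np.set_printoptions(precision=4,suppress=True)
o=bot.get_obs(); im=bot.camera("wrist"); cv2.imwrite("pics/w1.png",im)
print(o["eef_pos"],o["tool_rot"],o["clock"])
for t,z in (("tab_center",.17),("hook_tip",.105)):
    for r in bot.spot_point("wrist",t)[:2]: print(t,r["uv"],r["confidence"],watz(o,r["uv"],z))
for r in bot.silhouettes("wrist","tab_center")[:1]:
    m=r["mask"]; print(r["confidence"],m.sum(),r["uv"]); np.save("m.npy",m)
E
```

```text
clock: 2.33
eef_pos: [0.4246, -0.1804, 0.3351]
tool_rot: [0.799, 0.602, 0.0, 0.0]
ft_force: [1.1, 0.7, -0.2]
grip_width: 0.0853
grasp_force: 0.0
clock: 2.67
eef_pos: [0.475, -0.2292, 0.3413]
tool_rot: [0.799, 0.601, -0.0, -0.001]
ft_force: [0.3, 0.3, 0.1]
grip_width: 0.0857
grasp_force: 0.0
[ 0.475  -0.2292  0.3413] [ 0.7991  0.6012 -0.0004 -0.001 ] 2.6667
tab_center [326.0, 205.1] 0.62 [ 0.4775 -0.2526  0.17  ]
hook_tip [334.7, 188.4] 0.71 [ 0.4899 -0.2551  0.105 ]
0.78 2561 [323.5, 177.2]
```

View pics/w1.png

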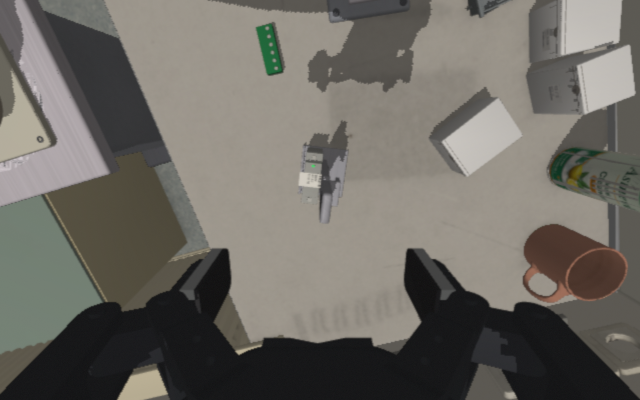

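The wrist view shows the carrier at about (323,178). The module is to the left (carrier -x) and the tab rises to about (326,215), nearly aligned with the jaws. I'll enlarge it to get the yaw.

```bash
python3 - <<'E'
import cv2,numpy as np
im=cv2.imread("pics/w1.png")[110:240,270:400]; m=np.load("m.npy")[110:240,270:400].astype(np.uint8)
a=cv2.resize(im,None,fx=4.4,fy=4.4,interpolation=cv2.INTER_CUBIC)
a=cv2.convertScaleAbs(a,alpha=1.3)
c,_=cv2.findContours(cv2.resize(m,None,fx=4.4,fy=4.4,interpolation=0),0,2); cv2.drawContours(a,c,-1,(0,0,255),1)
cv2.imwrite("pics/w1c.png",a)
E
```

```text
(no output)
```

View pics/w1c.png

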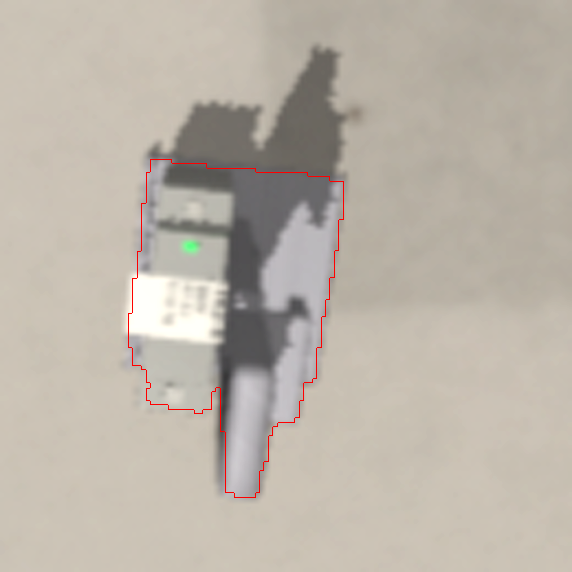

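```bash
python3 - <<'E'
from h import *
np.set_printoptions(precision=4,suppress=True)
o=bot.get_obs(); f=lambda c,z: watz(o,(270+c[0]/4.4-.5,110+c[1]/4.4-.5),z)
def ang(p,q): d=q-p; return np.degrees(np.arctan2(d[1],d[0])),np.linalg.norm(d)
for z in(0.,.004):
  a,b,c,d=[f(x,z) for x in((150,158),(343,180),(315,378),(137,270))]
  print(z,a,b,c,"edge x",ang(a,b),"right edge",ang(c,b),"left",ang(d,a))
t1,t2,t3,t4=[f(x,.19) for x in((226,493),(258,493),(270,370),(234,370))]
print(t1,t2,t3,t4); print("tab",ang(t1,t2),ang(t2,t3),ang(t1,t4),(t1+t2+t3+t4)/4)
E
```

```text
0.0 [ 0.4595 -0.2017  0.    ] [ 0.5231 -0.228   0.    ] [ 0.4951 -0.2959  0.    ] edge x (np.float64(-22.42015497809205), np.float64(0.06881822660579574)) right edge (np.float64(67.59181578681984), np.float64(0.07351799541087868)) left (np.float64(66.62132631338223), np.float64(0.04047511008390935))
0.004 [ 0.4598 -0.2014  0.004 ] [ 0.5229 -0.2274  0.004 ] [ 0.4951 -0.2948  0.004 ] edge x (np.float64(-22.420154978092068), np.float64(0.06822431243411624)) right edge (np.float64(67.59181578681986), np.float64(0.07288352135507216)) left (np.float64(66.62132631338223), np.float64(0.0401258023108855))
[ 0.4683 -0.2599  0.19  ] [ 0.4752 -0.2619  0.19  ] [ 0.4854 -0.2349  0.19  ] [ 0.4778 -0.2328  0.19  ]
tab (np.float64(-15.986965823141428), np.float64(0.007188489769279138)) (np.float64(69.41899014768477), np.float64(0.028770687976828985)) (np.float64(70.75785864724602), np.float64(0.028723684539038796)) [ 0.4767 -0.2474  0.19  ]
```

The carrier's yaw is about -22° and the tab is at about (0.477,-0.249). Its sizes check out (70 mm edge measured as 69). I'll descend and grip.

```bash
python3 -m inch '[2,-20,-20,0,0,-0.1,100, 2,-20,-50,0,0,-0.1,100, 2,-20,-80,0,0,-0.1,100, 2,-20,-105,0,0,-0.1,100, 2,-20,-130,0,0,-0.1,100, 2,-20,-150,0,0,-0.1,100, 2,-20,-165,0,0,-0.1,100, 2,-20,-165,0,0,-0.1,100]' && python3 -m inch '[0,0,0,0,0,0,0, 0,0,0,0,0,0,0, 0,0,0,0,0,0,0, 0,0,0,0,0,0,0, 0,0,0,0,0,0,0, 0,0,0,0,0,0,0, 0,0,0,0,0,0,0, 0,0,0,0,0,0,0]'; python3 - <<'E'
from h import *
o=bot.get_obs(); im=bot.camera("wrist"); cv2.imwrite("pics/w2.png",im); print(o["tool_rot"],o["ft_torque"])
E
```

```text
clock: 3.53
eef_pos: [0.4741, -0.246, 0.1749]
tool_rot: [0.827, 0.562, -0.001, -0.003]
ft_force: [-1.2, -0.2, -0.3]
grip_width: 0.0856
grasp_force: 0.0
clock: 4.2
eef_pos: [0.4772, -0.2484, 0.1783]
tool_rot: [0.828, 0.561, 0.001, 0.001]
ft_force: [0.4, 0.6, 3.2]
grip_width: 0.0092
grasp_force: 59.4
[8.27642470e-01 5.61254932e-01 5.52966052e-04 7.33634425e-04] [ 0.02940112 -0.13813014  0.01798177]
```

View pics/w2.png

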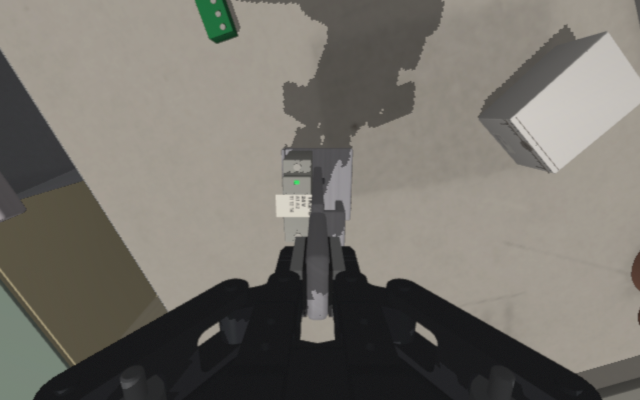

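The tab is clamped centrally at (318,290), opening 9.2 mm, and the tray looks square to the jaws. Next I'll lift and bring the carrier in front of the loading stretch, clear of the terminal strip.

```bash
python3 -m inch '[0,0,15,0,0,0,0, 0,0,40,0,0,0,0, 0,0,70,0,0,0.03,0, 5,15,90,0,0,0.08,0, 10,40,90,0,0,0.12,0, 15,75,90,0,0,0.17,0, 20,115,90,0,0,0.21,0, 25,155,90,0,0,0.21,0]' && python3 -m inch '[5,40,0,0,0,0,0, 8,80,0,0,0,0,0, 8,115,0,0,0,0,0, 8,135,0,0,0,0,0, 8,145,0,0,0,0,0, 8,145,0,0,0,0,0, 8,145,0,0,0,0,0]'; python3 - <<'E'
from h import *
np.set_printoptions(precision=4,suppress=True)
o=bot.get_obs(); im=bot.camera("wrist"); cv2.imwrite("pics/w3.png",im); print(o["tool_rot"],o["ft_force"],o["ft_torque"],o["eef_pos"])
for t,z in (("lip_front",.125),("load_point",.125),("stop_point",.125),("stand",0)):
    for r in bot.spot_point("wrist",t)[:2]: print(t,r["uv"],r["confidence"],watz(o,r["uv"],z))
E
```

```text
clock: 4.92
eef_pos: [0.5006, -0.0921, 0.2663]
tool_rot: [0.764, 0.645, -0.001, -0.001]
ft_force: [1.3, 0.3, -4.3]
grip_width: 0.0096
grasp_force: 58.9
clock: 5.5
eef_pos: [0.5091, 0.0513, 0.2668]
tool_rot: [0.764, 0.645, -0.001, -0.0]
ft_force: [-0.1, 0.2, -3.6]
grip_width: 0.0093
grasp_force: 58.9
[ 0.7641  0.6451 -0.0012 -0.0001] [-0.1487  0.1742 -3.5693] [ 0.016 -0.013 -0.036] [0.5091 0.0513 0.2668]
lip_front [415.7, 186.0] 0.97 [0.5986 0.0419 0.125 ]
load_point [427.2, 186.9] 0.88 [0.6089 0.0392 0.125 ]
stop_point [435.4, 54.8] 0.69 [0.6224 0.1487 0.125 ]
stand [385.3, 129.7] 0.95 [0.6028 0.0843 0.    ]
```

View pics/w3.png

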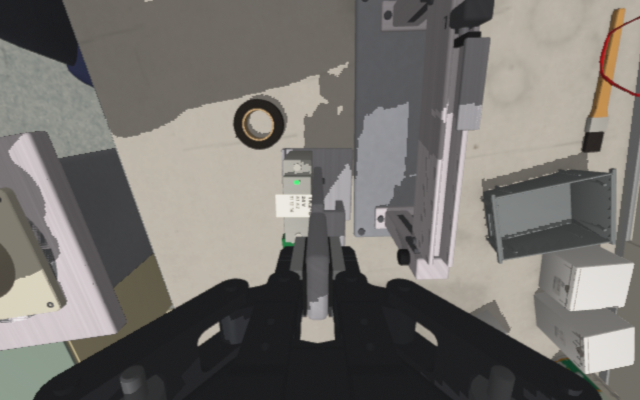

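The wrist view shows the rail at columns 415–470. The base's left edge, near column 357, gives a stand yaw of about -7.5°. The lip is at (0.5986,0.041) and the point estimates agree with this within 1–2 mm. I'll drop to 6 mm over the highest possible lip and move in.

```bash
python3 -m inch '[0,0,-12,0,0,0.02,0, 5,0,-17,0,0,0.04,0, 25,-3,-17,0,0,0.04,0, 45,-6,-17,0,0,0.04,0, 62,-8,-17,0,0,0.04,0, 76,-10,-17,0,0,0.04,0, 84,-10,-17,0,0,0.04,0, 84,-10,-17,0,0,0.04,0]'; python3 -m inch '[0,0,0,0,0,0,0, 0,0,0,0,0,0,0]'; python3 - <<'E'
from h import *
np.set_printoptions(precision=4,suppress=True)
o=bot.get_obs(); im=bot.camera("wrist"); s=bot.camera("side")
print(o["tool_rot"],o["ft_force"],o["ft_torque"],o["eef_pos"])
a=cv2.resize(im[0:340,230:490],None,fx=1.7,fy=1.7,interpolation=2); b=cv2.resize(s[100:230,220:350],None,fx=2.7,fy=2.7,interpolation=2)
c=np.zeros((600,800,3),np.uint8); c[:a.shape[0],:a.shape[1]]=a; c[:b.shape[0],445:445+b.shape[1]]=b
cv2.imwrite("pics/w4.png",c)
for t,z in (("lip_front",.125),("load_point",.125),("stop_point",.125),("stand",0),("hook_tip",o["eef_pos"][2]-.0733),("tab_center",o["eef_pos"][2]-.0083)):
    for r in bot.spot_point("wrist",t)[:1]: print(t,r["uv"],r["confidence"],watz(o,r["uv"],z))
    for r in bot.spot_point("side",t)[:1]: print(t,r["uv"],r["confidence"],atz("side",r["uv"],z))
E
```

```text
clock: 6.42
eef_pos: [0.5943, 0.0408, 0.2494]
tool_rot: [0.752, 0.66, -0.001, -0.001]
ft_force: [-0.3, 0.0, -3.0]
grip_width: 0.0088
grasp_force: 59.1
clock: 6.58
eef_pos: [0.5934, 0.0415, 0.2503]
tool_rot: [0.751, 0.66, -0.0, -0.0]
ft_force: [0.7, -0.2, -3.7]
grip_width: 0.0089
grasp_force: 59.2
[ 0.7513  0.6599 -0.0001 -0.0001] [ 0.7203 -0.1747 -3.7324] [ 0.028  -0.0123  0.0007] [0.5934 0.0415 0.2503]
lip_front [323.2, 195.1] 0.62 [0.5987 0.0428 0.125 ]
lip_front [293.4, 171.0] 0.56 [0.5925 0.036  0.125 ]
load_point [334.0, 197.0] 0.7 [0.6078 0.0399 0.125 ]
load_point [296.2, 165.5] 0.73 [0.6102 0.0375 0.125 ]
stop_point [335.8, 58.2] 0.91 [0.6216 0.149  0.125 ]
stop_point [256.0, 150.4] 0.66 [0.6165 0.1475 0.125 ]
stand [320.6, 136.3] 0.78 [0.603  0.0824 0.    ]
hook_tip [338.0, 221.5] 0.72 [0.6074 0.0372 0.177 ]
hook_tip [293.3, 150.2] 0.67 [0.6077 0.0394 0.177 ]
tab_center [315.9, 268.0] 0.64 [0.5923 0.0399 0.242 ]
tab_center [286.4, 133.6] 0.67 [0.5897 0.041  0.242 ]
```

View pics/w4.png

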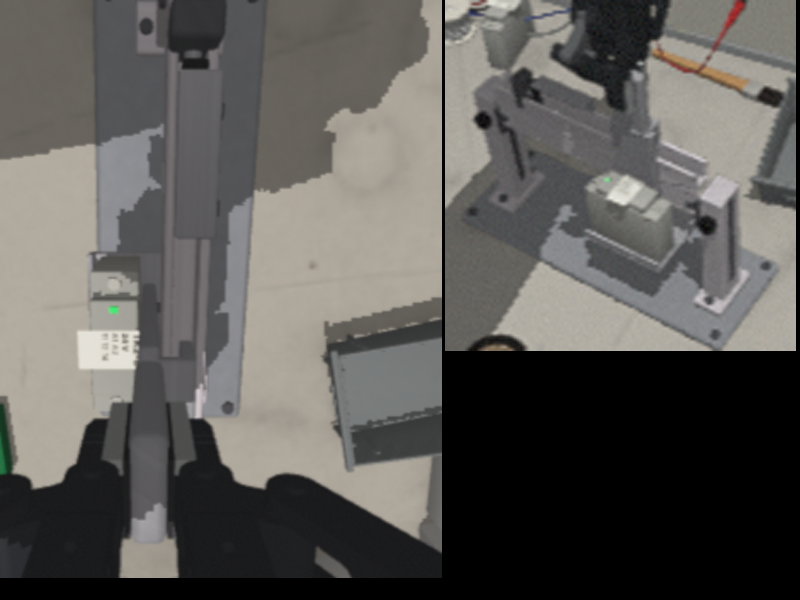

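The hook arm sits over the channel, near crop (180,375), and the tip is at (0.6078,0.0396) against a load point of (0.6075,0.0395). I'll lower in 1 mm steps, checking the force after each one.

```bash
cat > ok.py <<'E'
import sys
from workcell import bot
o=bot.get_obs(); f=o["ft_force"]; p=o["eef_pos"]
print("%.2f z=%.2f F=%.1f %.1f %.1f"%(o["clock"],p[2]*1e3,*f))
sys.exit(0 if f[2]<-2.2 and abs(f[0])<3 and abs(f[1])<3 else 1)
E
d(){ :; }
python3 -m inch '[0,0,-2,0,0,0,0, 0,0,-4,0,0,0,0, 0,0,-5,0,0,0,0, 0,0,-5,0,0,0,0]' >/dev/null; python3 ok.py &&
python3 -m inch '[0,0,-1,0,0,0,0, 0,0,-1,0,0,0,0]' >/dev/null && python3 ok.py &&
python3 -m inch '[0,0,-1,0,0,0,0, 0,0,-1,0,0,0,0]' >/dev/null && python3 ok.py &&
python3 -m inch '[0,0,-1,0,0,0,0, 0,0,-1,0,0,0,0]' >/dev/null && python3 ok.py &&
python3 -m inch '[0,0,-1,0,0,0,0, 0,0,-1,0,0,0,0]' >/dev/null && python3 ok.py &&
python3 -m inch '[0,0,-1,0,0,0,0, 0,0,-1,0,0,0,0]' >/dev/null && python3 ok.py &&
python3 -m inch '[0,0,-1,0,0,0,0, 0,0,-1,0,0,0,0]' >/dev/null && python3 ok.py &&
python3 -m inch '[0,0,-1,0,0,0,0, 0,0,-1,0,0,0,0]' >/dev/null && python3 ok.py &&
python3 -m inch '[0,0,-1,0,0,0,0, 0,0,-1,0,0,0,0]' >/dev/null && python3 ok.py &&
python3 -m inch '[0,0,-1,0,0,0,0, 0,0,-1,0,0,0,0]' >/dev/null && python3 ok.py &&
python3 -m inch '[0,0,-1,0,0,0,0, 0,0,-1,0,0,0,0]' >/dev/null && python3 ok.py
```

```text
7.62 z=245.05 F=-0.6 0.2 -4.3
7.78 z=244.39 F=0.1 0.4 -4.2
7.95 z=243.48 F=0.2 -0.2 -3.5
8.12 z=242.44 F=-0.6 -0.3 -3.8
8.28 z=241.43 F=-0.1 -0.9 -4.7
8.45 z=240.42 F=0.8 -0.8 -3.7
8.62 z=239.41 F=-0.0 0.8 -4.2
8.78 z=238.44 F=-0.3 0.9 -4.9
8.95 z=237.42 F=0.3 0.6 -3.7
9.12 z=236.43 F=-0.6 -0.1 -3.5
9.28 z=235.42 F=-0.8 0.6 -4.1
```

```bash

python3 -m inch '[0,0,-1,0,0,0,0, 0,0,-1,0,0,0,0]' >/dev/null && python3 ok.py &&
python3 -m inch '[0,0,-1,0,0,0,0, 0,0,-1,0,0,0,0]' >/dev/null && python3 ok.py &&
python3 -m inch '[0,0,-1,0,0,0,0, 0,0,-1,0,0,0,0]' >/dev/null && python3 ok.py &&
python3 -m inch '[0,0,-1,0,0,0,0, 0,0,-1,0,0,0,0]' >/dev/null && python3 ok.py &&
python3 -m inch '[0,0,-1,0,0,0,0, 0,0,-1,0,0,0,0]' >/dev/null && python3 ok.py &&
python3 -m inch '[0,0,-1,0,0,0,0, 0,0,-1,0,0,0,0]' >/dev/null && python3 ok.py &&
python3 -m inch '[0,0,-1,0,0,0,0, 0,0,-1,0,0,0,0]' >/dev/null && python3 ok.py &&
python3 -m inch '[0,0,-1,0,0,0,0, 0,0,-1,0,0,0,0]' >/dev/null && python3 ok.py &&
python3 -m inch '[0,0,-1,0,0,0,0, 0,0,-1,0,0,0,0]' >/dev/null && python3 ok.py &&
python3 -m inch '[0,0,-1,0,0,0,0, 0,0,-1,0,0,0,0]' >/dev/null && python3 ok.py &&
python3 -m inch '[0,0,-1,0,0,0,0, 0,0,-1,0,0,0,0]' >/dev/null && python3 ok.py &&
python3 -m inch '[0,0,-1,0,0,0,0, 0,0,-1,0,0,0,0]' >/dev/null && python3 ok.py
```

```text
9.45 z=234.43 F=0.1 0.4 -4.8
9.62 z=233.44 F=-0.0 0.1 -3.8
9.78 z=232.41 F=-0.2 -0.4 -3.7
9.95 z=231.41 F=1.3 0.6 -4.3
10.12 z=230.41 F=0.4 1.2 -4.3
10.28 z=229.44 F=-1.2 -0.5 -3.6
10.45 z=228.41 F=0.1 -0.2 -3.2
10.62 z=227.41 F=-1.0 -0.7 -3.9
10.78 z=226.40 F=-0.2 0.9 -4.2
10.95 z=226.05 F=-1.3 0.5 -1.2
```

Contact is at TCP z≈226.2, so the tip is at about 0.1528. That could be the floor or the top of the lip. A gentle sideways probe will tell: in the channel it should stop within about 2.5 mm.

```bash
cat > st.py <<'E'
import numpy as np
from workcell import bot
o=bot.get_obs(); f=np.array(o["ft_force"]); p=np.array(o["eef_pos"])*1e3; t=-7.5*np.pi/180
X=np.array([np.cos(t),np.sin(t)]);Y=np.array([-X[1],X[0]]); r=p[:2]-[604.5,85.3]
q=o["tool_rot"]
print("%.2f tip stand x=%.2f y=%.2f tcpz=%.2f Fx=%.1f Fy=%.1f Fz=%.1f T=%s yaw=%.1f"%(o["clock"],r@X+14.5,r@Y,p[2],f[:2]@X,f[:2]@Y,f[2],np.round(o["ft_torque"],2),np.degrees(2*np.arctan2(q[1],q[0]))-90))
E
python3 st.py
python3 -m inch '[0.5,0,0,0,0,0,0, 1,0,0,0,0,0,0]' >/dev/null; python3 st.py
python3 -m inch '[0.5,0,0,0,0,0,0, 1,0,0,0,0,0,0]' >/dev/null; python3 st.py
python3 -m inch '[0.5,0,0,0,0,0,0, 1,0,0,0,0,0,0]' >/dev/null; python3 st.py
```

```text
10.95 tip stand x=9.31 y=-44.51 tcpz=226.05 Fx=-1.4 Fy=0.3 Fz=-1.2 T=[0.01 0.23 0.02] yaw=-7.4
11.12 tip stand x=9.93 y=-44.42 tcpz=225.95 Fx=-3.4 Fy=-0.3 Fz=-0.0 T=[-0.09  0.57 -0.02] yaw=-7.4
11.28 tip stand x=10.78 y=-44.33 tcpz=225.85 Fx=-3.8 Fy=-1.5 Fz=2.1 T=[-0.03  1.01 -0.05] yaw=-7.4
11.45 tip stand x=11.02 y=-44.32 tcpz=225.74 Fx=-7.8 Fy=-0.5 Fz=2.6 T=[-0.03  1.67 -0.05] yaw=-7.4
```

It stopped at the back wall after about 1.5 mm, so the hook is in the channel, with the true x about 0.8 mm more than estimated. I'll re-centre.

```bash
python3 -m inch '[-1,0,0,0,0,0,0, -2,0,0.2,0,0,0,0, -3,0.3,0.3,0,0,0,0, -3,0.3,0.3,0,0,0,0]' >/dev/null; python3 st.py; python3 -m inch '[0,0,0,0,0,0,0, 0,0,0,0,0,0,0, 0,0,0,0,0,0,0]' >/dev/null; python3 st.py
```

```text
11.78 tip stand x=10.11 y=-44.21 tcpz=226.00 Fx=0.4 Fy=0.3 Fz=-1.6 T=[-0.21 -0.13 -0.04] yaw=-7.4
12.03 tip stand x=10.01 y=-44.21 tcpz=226.03 Fx=2.2 Fy=-0.1 Fz=-1.5 T=[-0.14 -0.39 -0.05] yaw=-7.4
```

```bash
python3 -m inch '[0,0,1,0,0,0,0, 0,0,1.5,0,0,0,0, 0,0,1.5,0,0,0,0]' >/dev/null; python3 st.py; python3 -m inch '[-0.5,0,0,0,0,0,0, -1,0,0,0,0,0,0, -1,0,0,0,0,0,0]' >/dev/null; python3 st.py; python3 -m inch '[-0.5,0,0,0,0,0,0, -1,0,0,0,0,0,0, -1,0,0,0,0,0,0]' >/dev/null; python3 st.py
```

```text
12.28 tip stand x=8.81 y=-44.14 tcpz=226.89 Fx=-0.1 Fy=0.0 Fz=-4.0 T=[ 0.02 -0.   -0.04] yaw=-7.4
12.53 tip stand x=7.97 y=-44.33 tcpz=227.15 Fx=-0.1 Fy=-0.4 Fz=-3.1 T=[ 0.02 -0.05 -0.05] yaw=-7.4
12.78 tip stand x=7.13 y=-44.46 tcpz=227.42 Fx=-0.3 Fy=0.1 Fz=-4.1 T=[ 0.07 -0.02  0.03] yaw=-7.4
```

```bash
python3 -m inch '[1,0,0,0,0,0,0, 1,0,-0.5,0,0,0,0, 1,0,-1,0,0,0,0, 1,0,-1.5,0,0,0,0, 1,0,-1.9,0,0,0,0, 1,0,-1.9,0,0,0,0, 1,0,-1.9,0,0,0,0, 1,0,-1.9,0,0,0,0]' >/dev/null; python3 st.py; python3 -m inch '[0,0,0,0,0,0,0, 0,0,0,0,0,0,0]' >/dev/null; python3 st.py; python3 -m inch '[0.3,2,0,0,0,0,0, 0.5,4,0,0,0,0,0, 0.8,6,0,0,0,0,0, 1.1,8,0,0,0,0,0, 1.4,11,0,0,0,0,0, 1.8,14,0,0,0,0,0, 2.2,17,0,0,0,0,0, 2.6,20,0,0,0,0,0]' >/dev/null; python3 st.py
```

```text
13.45 tip stand x=8.35 y=-44.33 tcpz=225.92 Fx=-1.3 Fy=-0.2 Fz=-0.4 T=[ 0.03  0.2  -0.01] yaw=-7.4
13.62 tip stand x=8.38 y=-44.32 tcpz=225.88 Fx=-0.5 Fy=-0.3 Fz=0.3 T=[-0.02  0.17  0.03] yaw=-7.4
14.28 tip stand x=8.39 y=-24.01 tcpz=225.72 Fx=-0.3 Fy=-4.3 Fz=1.3 T=[-1.05  0.04 -0.04] yaw=-7.4
```

```bash
python3 -m inch '[0.3,2,0.4,0,0,0,0, 0.6,5,0.5,0,0,0,0, 1,8,0.5,0,0,0,0, 1.4,11,0.5,0,0,0,0, 1.8,14,0.5,0,0,0,0, 2.2,17,0.5,0,0,0,0, 2.6,20,0.5,0,0,0,0, 3,23,0.5,0,0,0,0]' >/dev/null; python3 st.py; python3 -m inch '[0.4,3,0,0,0,0,0, 0.8,6,0,0,0,0,0, 1.2,9,0,0,0,0,0, 1.6,12,0,0,0,0,0, 2,15,0,0,0,0,0, 2.4,18,0,0,0,0,0, 2.6,20,0,0,0,0,0, 2.6,20,0,0,0,0,0]' >/dev/null; python3 st.py
```

```text
14.95 tip stand x=8.13 y=-0.60 tcpz=225.90 Fx=-0.6 Fy=-1.6 Fz=0.2 T=[-0.71 -0.   -0.07] yaw=-7.4
15.62 tip stand x=8.16 y=19.93 tcpz=225.96 Fx=0.3 Fy=-1.2 Fz=-0.2 T=[-0.28 -0.07  0.02] yaw=-7.4
```

Sliding smoothly with the hook seated at about 4 N. I'll continue to 44 mm, then feel for the stop.

```bash
python3 -m inch '[0.4,3,0,0,0,0,0, 0.8,6,0,0,0,0,0, 1.2,9,0,0,0,0,0, 1.6,12,0,0,0,0,0, 2,15,0,0,0,0,0, 2.4,18,0,0,0,0,0, 2.9,22,0,0,0,0,0, 3.1,23.5,0,0,0,0,0]' >/dev/null; python3 st.py; python3 -m inch '[0.1,1,0,0,0,0,0, 0.2,1.5,0,0,0,0,0]' >/dev/null; python3 st.py;python3 -m inch '[0.1,1,0,0,0,0,0, 0.2,1.5,0,0,0,0,0]' >/dev/null; python3 st.py
```

```text
16.28 tip stand x=8.15 y=43.63 tcpz=225.97 Fx=-1.0 Fy=-2.0 Fz=-0.4 T=[-0.51  0.   -0.05] yaw=-7.4
16.45 tip stand x=8.12 y=44.61 tcpz=225.97 Fx=-1.1 Fy=-2.3 Fz=-0.8 T=[-0.61  0.   -0.04] yaw=-7.4
16.62 tip stand x=8.14 y=45.97 tcpz=225.97 Fx=0.1 Fy=-1.7 Fz=-1.6 T=[-0.54  0.05  0.02] yaw=-7.4
```

```bash
for i in 1; do python3 -m inch '[0.1,1,0,0,0,0,0, 0.1,1,0,0,0,0,0]' >/dev/null; python3 st.py; python3 -m inch '[0.1,1,0,0,0,0,0, 0.1,1,0,0,0,0,0]' >/dev/null; python3 st.py;python3 -m inch '[0.1,1,0,0,0,0,0, 0.1,1,0,0,0,0,0]' >/dev/null; python3 st.py;  python3 -m inch '[0.1,1,0,0,0,0,0, 0.1,1,0,0,0,0,0]' >/dev/null; python3 st.py; done
```

```text
16.78 tip stand x=8.16 y=47.05 tcpz=226.00 Fx=-0.2 Fy=-1.6 Fz=-0.4 T=[-0.45 -0.   -0.02] yaw=-7.4
16.95 tip stand x=8.12 y=48.10 tcpz=226.00 Fx=-0.8 Fy=-1.1 Fz=-1.0 T=[-0.47 -0.02 -0.05] yaw=-7.4
17.12 tip stand x=8.12 y=49.11 tcpz=226.01 Fx=-0.2 Fy=-1.9 Fz=-0.9 T=[-0.41  0.02 -0.  ] yaw=-7.4
17.28 tip stand x=8.06 y=50.14 tcpz=226.01 Fx=-1.1 Fy=-1.1 Fz=-0.8 T=[-0.44  0.03 -0.03] yaw=-7.4
```

```bash
python3 -m inch '[0.1,1,0,0,0,0,0, 0.1,1,0,0,0,0,0]' >/dev/null; python3 st.py; python3 -m inch '[0.1,1,0,0,0,0,0, 0.1,1,0,0,0,0,0]' >/dev/null; python3 st.py;python3 -m inch '[0.1,1,0,0,0,0,0, 0.1,1,0,0,0,0,0]' >/dev/null; python3 st.py
```

```text
17.45 tip stand x=8.04 y=51.12 tcpz=226.00 Fx=0.2 Fy=-1.9 Fz=-1.1 T=[-0.42 -0.01  0.  ] yaw=-7.4
17.62 tip stand x=8.04 y=51.77 tcpz=226.01 Fx=-0.4 Fy=-2.6 Fz=-1.4 T=[-0.67  0.02 -0.05] yaw=-7.4
17.78 tip stand x=8.00 y=52.30 tcpz=225.97 Fx=0.0 Fy=-5.3 Fz=-0.9 T=[-1.15  0.04 -0.04] yaw=-7.4
```

Stop felt at about 51.5 mm. I'll hold, ease off slightly, then open and check before retreating.

```bash
python3 -m inch '[0,0,0,0,0,0,0, 0,0,0,0,0,0,0, 0,0,0,0,0,0,0, 0,0,0,0,0,0,0, 0,-0.3,0,0,0,0,0, 0,-0.6,0,0,0,0,0, 0,-0.6,0,0,0,0,0]'>/dev/null; python3 st.py; python3 -m inch '[0,0,0,0,0,0,15, 0,0,0,0,0,0,25, 0,0,0,0,0,0,35, 0,0,0,0,0,0,45, 0,0,0,0,0,0,45, 0,0,0,0,0,0,45, 0,0,0,0,0,0,45, 0,0,0,0,0,0,45]'; python3 st.py
python3 - <<'E'
from h import *
a=bot.camera("wrist")[:, 170:470]; b=cv2.resize(bot.camera("side")[80:230,200:350],None,fx=2.6,fy=2.6,interpolation=2)
c=np.zeros((400,700,3),np.uint8); c[:,:300]=a; c[:b.shape[0],305:305+b.shape[1]]=b
cv2.imwrite("pics/w5.png",c)
E
```

```text
18.37 tip stand x=8.05 y=52.18 tcpz=225.98 Fx=-0.2 Fy=-4.2 Fz=-0.4 T=[-1.16  0.1  -0.11] yaw=-7.4
clock: 19.03
eef_pos: [0.605, 0.1382, 0.2261]
tool_rot: [0.751, 0.66, 0.0, -0.0]
ft_force: [0.2, -0.6, 0.4]
grip_width: 0.0385
grasp_force: 0.0
19.03 tip stand x=8.09 y=52.50 tcpz=226.08 Fx=0.2 Fy=-0.5 Fz=0.4 T=[ 0.01 -0.04  0.  ] yaw=-7.4
```

View pics/w5.png

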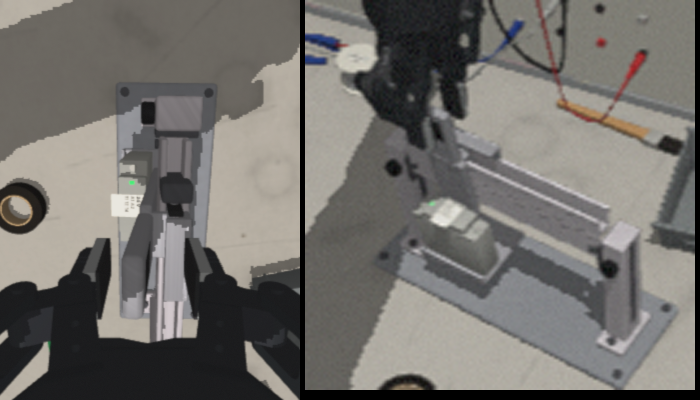

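The jaws are open and the carrier stands by itself on the rail under the keeper. Its tab, at (133,275), leans slightly to the lip side of the jaw centre at column 147 and is clear of both fingers. I'll retreat straight up.

```bash
python3 -m inch '[0,0,6,0,0,0,45, 0,0,16,0,0,0,45, 0,0,32,0,0,0,45, 0,0,55,0,0,0,45, 0,0,80,0,0,0,45, 0,0,100,0,0,0,45, 0,0,110,0,0,0,45, 0,0,110,0,0,0,45]'; python3 - <<'E'
from h import *
np.set_printoptions(precision=4,suppress=True)
o=bot.get_obs(); w=bot.camera("wrist"); s=bot.camera("side"); s2=bot.camera("scene")
for t,z in(("tab_center",.2178),("hook_tip",.1528),("stop_point",.125)):
    for r in bot.spot_point("wrist",t)[:1]: print(t,"wrist",r["confidence"],watz(o,r["uv"],z))
    for n in("side","scene"):
        for r in bot.spot_point(n,t)[:1]: print(t,n,r["confidence"],atz(n,r["uv"],z))
a=w[:,170:470]; b=cv2.resize(s[80:230,200:350],None,fx=2.6,fy=2.6,interpolation=2)
c=np.zeros((400,700,3),np.uint8); c[:,:300]=a; c[:b.shape[0],305:305+b.shape[1]]=b
cv2.imwrite("pics/w6.png",c)
E
```

```text
clock: 19.8
eef_pos: [0.6061, 0.1383, 0.3407]
tool_rot: [0.751, 0.66, 0.003, 0.002]
ft_force: [-0.3, -1.5, -0.0]
grip_width: 0.0385
grasp_force: 0.0
tab_center wrist 0.59 [0.5997 0.1337 0.2178]
tab_center side 0.61 [0.5946 0.1332 0.2178]
tab_center scene 0.29 [0.5008 0.0275 0.2178]
hook_tip wrist 0.62 [0.6166 0.1366 0.1528]
hook_tip side 0.72 [0.6074 0.1257 0.1528]
hook_tip scene 0.8 [0.621  0.1405 0.1528]
stop_point wrist 0.72 [0.6237 0.1477 0.125 ]
stop_point side 0.78 [0.6246 0.1496 0.125 ]
stop_point scene 0.96 [0.6375 0.1598 0.125 ]
```

View pics/w6.png

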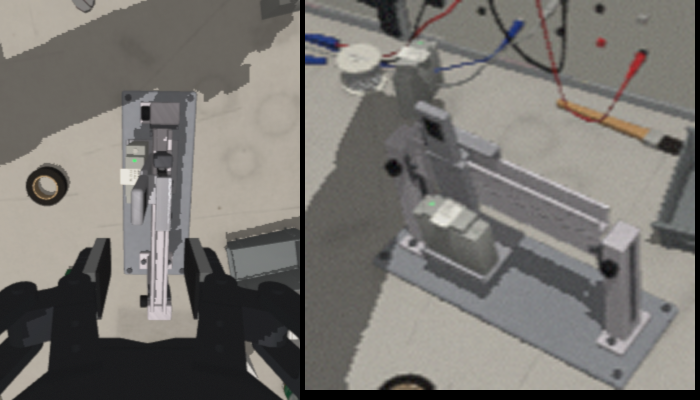

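The carrier hangs by itself against the end stop, with its tab at about (137,205) in the wrist crop and a lean of about 5°. The tape roll has not moved. Handing in.

```bash
python3 -c "
from workcell import bot
print(bot.job_done())"
```

```text
the job is handed in; nothing more can be done
None
```

I handed the job in at about 20 s of the 51 s: the carrier hangs by itself on the rail under the keeper, at the end stop, leaning about 5° by my estimate. The estimated load on the rail stayed under about 10 N, but no verdict came back.

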